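Damp check under the stairs

ROBOT

A 7-joint arm with a two-finger parallel gripper is mounted at the origin on the work surface. World frame = base frame: x ahead of the robot, y to its left, z up, the work surface at z = 0. Lengths are in mm, angles in rad, forces in N, time in s.
With the tool pointing down it reaches from about 425 to 875 mm from the base axis. Payload 4.7 kg.
Tool frame: the origin (TCP) lies at the very end of the fingers, on their centre line; the grasp point (between the pads) lies ctrl.grip_point_offset behind it (ctrl.grip_point_offset is the distance from the TCP to the grasp point, in mm); z points along the fingers, y is the direction in which the jaws open and shut (so a half turn about z gives the same grasp; the last joint's range is limited). The gripper opens to 85 mm and grips with 20 to 120 N. Pads are 22 mm wide; open, the fingers measure 114 mm over their backs; the gripper's body (76 mm by 85 mm) begins 54 mm behind the grasp point. The pads swing forward as they close: fully open they stand 13 mm farther back than shut.
Start: joints at [-1.256, 0.321, -0.07, 1.45, 0.023, 1.371, -0.057], TCP at [192.612, 620.826, 231.349] pointing down, gripper open.
Joint ranges: [-2.86, 2.86], [-0.3, 2.09], [-1.38, 1.24], [0.06, 2.45], [-1.56, 4.7], [0.09, 2.05], [-2.69, 2.69]. Speed limits (rad/s): [2.57, 2.57, 3.14, 3.14, 3.14, 3.14, 3.14].

INTERFACE

Orientations are given as a rotation vector (axis times angle).
In Python, from workcell import ctrl gives the robot as it stands.
- The arm moves only by the shell command python3 -m jog 'ROWS' [OPENING]. ROWS is JSON, a list of rows, each a list of 4 numbers: the shift along the tool's x, y, z in mm, then the turn about the tool's z in rad. In form: [[x, y, z, spin], ...]. A call has 1 to 8 rows; each row shifts and turns the commanded pose from where the row before left it, along the tool's axes as they then stand; what a row does not reach is not made up. A row lasts 1/10 s, in which the tool goes at most 50 mm and 8.59 degrees, less where a joint would pass 70% of its speed; a pose out of reach is approached as far as the arm can. A call is refused whole if a number of a shift passes 50 or a number of a turn 0.15, either way. A call with a gripper value outside its range is refused whole. OPENING is the opening, from 0 (shut) to 1 (fully open), set as the call begins (- or left out, the last holds). The fingers move at their own pace and stop on an object; the grip force is fixed at half the most. Time passes only in rows, so rows that do not move let the fingers close. It gives the time, the measured TCP pose, the force and the opening at its end, in the units of the state.
- ctrl.state(): the state, without advancing time (a new reading comes with each control period).
- ctrl.snapshot(name): name is "side" or "top"; returns a dict with "color" (400x640x3 uint8, red, green, blue), "mtx" (3x3 intrinsics, pixels), "R" (3x3) and "t" (3): a world point X has camera coordinates R X + t. Camera axes: x right, y down, z forward; pixel columns grow to the right and rows downward; lengths in mm; the calibration is good to about 2 mm. A picture is of the moment at which its call begins. There is no depth.
- ctrl.job_done(): hands the job in, once; it reports no verdict.
Trained networks look in a picture, given as the dict that the camera call returned (one of the last four; its "shot" number tells which), for a name from the list of things; names that differ only in an ending like _2 or _b are one class to them, and where a whole thing is asked for, a point or a joint stands for the part that bears it (a point fixed in the world has none). Each returns a list of dicts, best first, with "score" (0 to 1); they miss things now and then, are a little off and sometimes report something else, mostly with a low value. They report only what shows in the picture. A call takes as long as a camera call. They do not tell look-alikes from the thing itself.
- ctrl.spot_in(query, picture): "box" ([left, top, right, bottom] as shares, 0 to 1, of the picture: columns of its width, rows of its height, round what is visible of it).
The state is a dict: "clock": time; "joint_pos": joint angles; "qd": joint speeds; "effort": joint torques, N m; "tcp_pos": TCP position; "orientation": TCP orientation; "wrist_force": force on the tool from outside, world axes, zero at the start; "wrist_torque": the same for the moment, N m; "opening": finger opening in mm.
Only numpy, scipy, OpenCV 4.12 (cv2) and the standard library are available. Lean on these libraries where they do the work, as an engineer would, in place of code of your own. Each camera call takes 0.05 s, during which the arm holds its last target.

TASK

Check the altar shelf for damp with the green pen-type moisture meter: lift it out of its stand and, keeping it upright, rest its sprung steel nose lightly for about a second on the middle of the blue mark and then of the yellow mark. Then put the nose on the middle of the red mark on the sloping wooden fan stand, with the meter square to that slope and the nose lightly pushed about half-way in, and finish while still holding it there in the gripper. Never press hard, leave the other things on the shelf where they are, and do not sound the bell.

Things in the scene. Friction and masses are not known exactly. Their poses are not given: they have to be found in the camera images.
- meter_mid (a point): centre of the meter, a green upright block with dark rubber sides, 40 (x) x 28 (y) x 62 mm tall (z), gripped across its 28 mm (y). z points from nose to top; screen on the -x side. Below it a grey neck 20 mm thick, 30 mm long, then the nose, whose tip is 81 mm below this point when out. 0.15 kg, loose; it starts upright, its underside resting on the stand's top
- nose_tip (a point): tip of the meter's steel nose: round pin 8 mm thick with a ball end of 4 mm radius, sticking 20 mm out of the neck; this point is its lowest point, and moves with the nose; z along the meter as for meter_mid
- meter_nose (a joint): how far the sprung nose is pushed into the meter: 0 = out, 0.010 m = fully in. The spring needs 1 N to start and 6 N at the end (0.5 N per mm), 3.5 N half-way
- stand: the meter's stand: grey block 85 x 85 x 60 mm high, fixed, with an upright through-hole 27 mm wide in the middle where neck and nose hang (the nose tip is about 10 mm above the shelf); lift the meter straight up by 60 mm to free it. Origin at the centre of its underside
- mark_blue_top (a point): top centre of the first test mark: fixed round grey disc 42 mm across and 3 mm thick with a blue face and a white centre dot, flat on the shelf; z up
- mark_yellow_top (a point): top centre of the second test mark: as the blue one but with a yellow face; the two may have changed places
- mark_red_top (a point): top centre of the last mark: white disc 42 mm across, 3 mm thick, with a red face and white centre dot, in the middle of the fan stand's sloping board. z is square to the slope, pointing up out of the board; x points up the slope, which is 22 degrees from level and falls towards the robot's side (turned by the stand's yaw)
- fan_stand: wooden fan stand, fixed: a plain board 120 x 130 x 14 mm, sloping 22 degrees, on two cheeks; its low edge is at -x (about 26 mm high), its high edge at +x (about 70 mm). Origin at the centre of its underside, below the red mark, which is about 51 mm up
- teacup: blue ceramic teacup, 76 mm across, 55 mm high, loose, to be left alone; origin under its centre
- incense_holder: stainless steel incense stick holder, foot 60 mm across, 40 mm high, with three thin red sticks to 127 mm high, loose, to be left alone; origin under its centre
- fan: folded wooden fan lying flat, 210 (x) x 24 x 16 mm, loose, to be left alone; origin under its centre
- candle: white battery candle, 48 mm across, 73 mm high, loose, to be left alone; origin under its centre
- saucer: white saucer, 110 mm across, 15 mm high, loose, to be left alone; origin under its centre
- bell_top (a point): top of the red press button (26 mm across) of the small white plastic bell (foot 76 mm across), fixed to the shelf; not to be pressed
- bell (a joint): travel of the bell's button: 0 = up, 0.005 m = pressed and sounding
There are look-alikes about, which are no part of the job. Leave any pink or turquoise look-alike of the fan_stand alone. What is shaped like the part that bears meter_mid but orange is not meant.

How it is judged (in metres and radians):
On the way, in this order (a step that is already met when the one before it is completed fails the run):
1. the meter is held clear above its stand (contact force between the fingers and meter above 1 N and z of nose_tip in the frame of stand above 0.062 m), for 0.1 s.
2. the upright meter's nose rests near the middle of the blue mark (contact force between meter and mark_blue above 0.4 N and horizontal distance between nose_tip and mark_blue_top below 0.011 m and angle between meter_mid's own z axis and vertical below 0.22 rad and contact force between the fingers and meter above 1 N), for 0.3 s.
3. then the upright meter's nose rests near the middle of the yellow mark (contact force between meter and mark_yellow above 0.4 N and horizontal distance between nose_tip and mark_yellow_top below 0.011 m and angle between meter_mid's own z axis and vertical below 0.22 rad and contact force between the fingers and meter above 1 N), for 0.3 s.
At the end, for the whole second after the job is handed in: Through the last second the gripper holds the meter still and within 8 degrees of square to the slope, nose tip within 10 mm of the red mark's centre, pressing with 0.8 to 7.5 N and pushed in 1.5 to 9 mm; robot clear of the fan stand, bystanders moved less than 20 mm (distance between nose_tip and mark_red_top below 0.01 m and contact force between meter and mark_red between 0.8 and 7.5 N and value of joint meter_nose between 0.0015 and 0.009 m and angle between the z axis of meter_mid and the z axis of mark_red_top, either way round below 0.14 rad and contact force between the fingers and meter above 1 N and linear speed of meter below 0.02 m/s and angular speed of meter below 0.2 rad/s and contact force between meter and stand below 0.1 N and contact force between each of the arm, the fingers and fan_stand below 0.1 N and distance of each of teacup, incense_holder, fan, candle, saucer from where it was at the start of the episode below 0.02 m); the arm keeps its last pose, push and grip.
It fails at once if the meter is pressed on a mark with more than 18 N (contact force between meter and mark_blue above 18 N or contact force between meter and mark_yellow above 18 N or contact force between meter and mark_red above 18 N).
It fails at once if the teacup, incense holder, fan, candle or saucer is moved 20 mm or more (distance of any of teacup, incense_holder, fan, candle, saucer from where it was at the start of the episode above 0.02 m).
It fails at once if the bell's button is pressed (value of joint bell above 0.0025 m).
It also fails if it takes over 48 s, if anything falls off the work surface, if the arm or the gripper's body presses on something with over 40 N, if the wrist force passes 120 N, or if a joint passes its speed limit or range.

## Working session

There is one attempt and no reset: what is moved stays moved. The work goes in short steps, Python scripts to look and compute and a shell command to move; the robot and the scene stay as the last step left them, time stands still between calls to the robot, and variables do not carry over. Pictures are saved under pics/ and viewed, and the job is handed in when it is done.

```bash
mkdir -p pics; ls; python3 - <<'E'
from workcell import ctrl
import cv2
print(ctrl.state(), ctrl.grip_point_offset)
for n in("side","top"):
    p=ctrl.snapshot(n); cv2.imwrite(f"pics/{n}0.png",p["color"][:,:,::-1])
    print(n,p["mtx"].tolist(),p["R"].tolist(),p["t"].tolist(),p["shot"])
    for q in["meter_mid","stand","mark_blue_top","mark_yellow_top","mark_red_top","fan_stand","teacup","incense_holder","fan","candle","saucer","bell"]:
        try:
            for d in ctrl.spot_in(q,p)[:3]:
                b=d["box"]; print(q,round(d["score"],2),[round(b[0]*640),round(b[1]*400),round(b[2]*640),round(b[3]*400)])
        except Exception as e: print(q,e)
E
```

```text
pics
{'clock': 0.0, 'joint_pos': array([-1.25588926,  0.32182638, -0.07010054,  1.45167178,  0.02260948,
        1.37080557, -0.05689214]), 'qd': array([ 0.00064641,  0.00113844,  0.00081924,  0.00074313, -0.00045672,
        0.00036172,  0.00063353]), 'effort': array([ 1.99279557e-04, -4.93595517e+01, -3.82029852e-01, -3.14311016e+01,
        1.30447908e-02,  1.14622081e-02,  1.19598599e-05]), 'tcp_pos': array([192.47029095, 620.28521539, 230.22305858]), 'orientation': array([-4.70613338e-01, -3.10595403e+00,  3.00739076e-03]), 'wrist_force': array([ 0.0189948 , -0.33385438, -0.34725913]), 'wrist_torque': array([ 0.07110907, -0.06925617, -0.01424097]), 'opening': 85.20630980677832} 18.700000000000003
side [[501.7614078781982, 0.0, 308.5837724573417], [0.0, 501.7614078781982, 196.93627623809493], [0.0, 0.0, 1.0]] [[0.8819934831665837, -0.471230692496559, -0.005397230853919327], [-0.25897587179861215, -0.47508821211160185, -0.8409653313536478], [0.3937245147026354, 0.7431236943886359, -0.5410620864192566]] [-465.67562314536707, 209.38196833481445, 1319.857643162116] 1
meter_mid 0.96 [
[... 969 characters left out ...]
.2020786984878237, 0.0009090157409817664, -0.9793688647837696]] [27.0375661743151, 563.0770663529769, 1463.1327942286862] 2
meter_mid 0.73 [418, 215, 432, 232]
meter_mid 0.72 [417, 168, 432, 191]
stand 0.74 [403, 211, 439, 238]
stand 0.74 [273, 139, 289, 155]
mark_blue_top 0.41 [350, 203, 363, 217]
mark_yellow_top 0.57 [306, 208, 318, 227]
fan_stand 0.91 [210, 222, 267, 278]
fan_stand 0.73 [275, 141, 286, 152]
fan_stand 0.73 [399, 153, 410, 164]
teacup 0.69 [345, 147, 370, 175]
fan 0.64 [173, 220, 194, 283]
fan 0.44 [221, 164, 271, 215]
fan 0.39 [304, 135, 322, 158]
candle 0.48 [274, 140, 286, 155]
saucer 0.88 [443, 171, 473, 201]
bell 0.58 [175, 223, 197, 283]
bell 0.48 [399, 154, 402, 160]
```

```bash
python3 - <<'E'
import cv2
a=cv2.imread("pics/side0.png")[140:330,170:470]; cv2.imwrite("pics/side0c.png",cv2.resize(a,(800,506),interpolation=cv2.INTER_CUBIC))
a=cv2.imread("pics/top0.png")[120:300,160:500]; cv2.imwrite("pics/top0c.png",cv2.resize(a,(800,424),interpolation=cv2.INTER_CUBIC))
E
```

```text
(no output)
```

View pics/side0c.png

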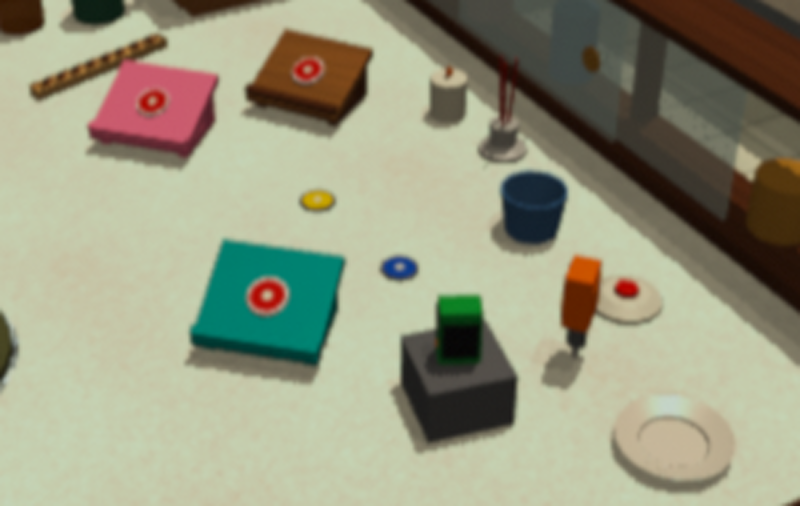

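View pics/top0c.png

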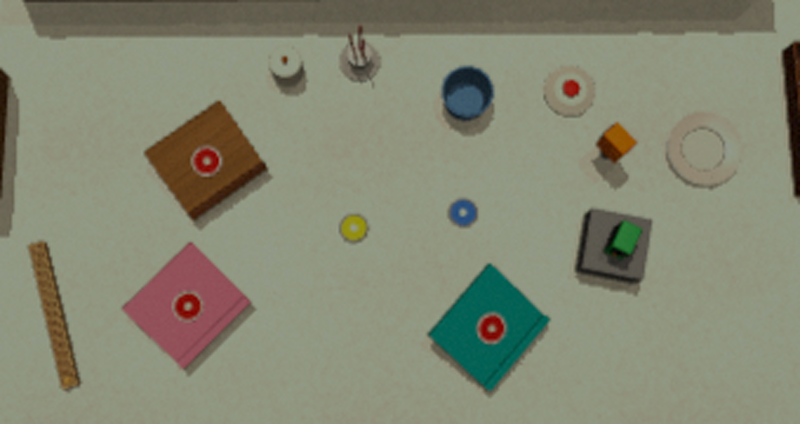

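View pics/top0.png

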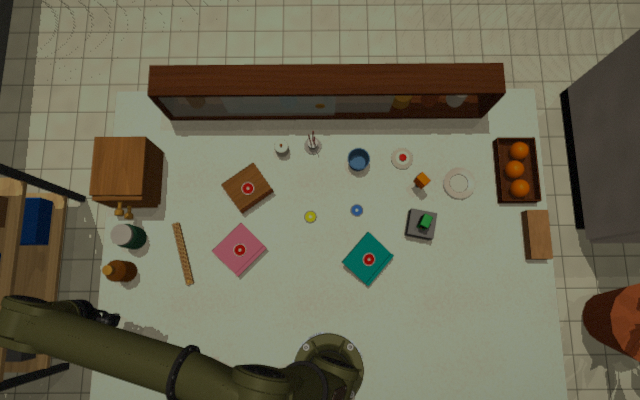

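Three fan stands are candidates, by their marks in the top view: brown wood (248,188), pink (240,250) and turquoise (369,259). The brown wooden one fits. Of the two meters, the green one (425,222) sits in the grey stand and is the one meant. The orange one (422,180) is a look-alike. I'll measure these next.

```bash
cat > h.py <<'E'
import numpy as np,cv2
from workcell import ctrl
def save(p,name,crop=None,k=1):
    a=p["color"][:,:,::-1]
    if crop: l,t,r,b=crop; a=a[t:b,l:r]
    cv2.imwrite(f"pics/{name}.png",cv2.resize(a,None,fx=k,fy=k,interpolation=cv2.INTER_CUBIC))
def ray(p,uv):
    R=np.array(p["R"]);t=np.array(p["t"]);K=np.array(p["mtx"])
    return -R.T@t, R.T@np.linalg.solve(K,np.array([uv[0],uv[1],1.]))
def onz(p,uv,z):
    c,d=ray(p,uv); return c+d*(z-c[2])/d[2]
def tri(obs):
    A=np.zeros((3,3));b=np.zeros(3)
    for p,uv in obs:
        c,d=ray(p,uv);d=d/np.linalg.norm(d);M=np.eye(3)-np.outer(d,d);A+=M;b+=M@c
    X=np.linalg.solve(A,b); return X,[round(float(np.linalg.norm(proj(p,X)-np.array(uv))),2) for p,uv in obs]
def proj(p,X):
    y=np.array(p["mtx"])@(np.array(p["R"])@np.array(X)+np.array(p["t"]));return y[:2]/y[2]
def seg(p,lo,hi,box,k=1):
    l,t,r,b=box
    hsv=cv2.cvtColor(p["color"],cv2.COLOR_RGB2HSV)[t:b,l:r]
    m=cv2.inRange(hsv,lo,hi)
    n,lab,st,ce=cv2.connectedComponentsWithStats(m)
    o=sorted([(int(st[i,4]),(ce[i]+[l,t]).round(2).tolist()) for i in range(1,n)],reverse=True)[:k]
    return o,m
E
python3 - <<'E'
from h import *
s=ctrl.snapshot("side");t=ctrl.snapshot("top")
C={"blue":((105,110,60),(125,255,255),(300,225,340,250),(340,195,372,225),3),
"yellow":((20,120,80),(35,255,255),(270,200,310,225),(298,205,324,228),3),
}
for n,(lo,hi,bs,bt,z) in C.items():
    a=seg(s,lo,hi,bs)[0];b=seg(t,lo,hi,bt)[0]
    print(n,a,b)
    print(tri([(s,a[0][1]),(t,b[0][1])]),onz(s,a[0][1],z),onz(t,b[0][1],z))
# red: two hue ranges
def red(p,box):
    l,tt,r,b=box
    h=cv2.cvtColor(p["color"],cv2.COLOR_RGB2HSV)[tt:b,l:r]
    m=cv2.inRange(h,(0,170,80),(6,255,255))|cv2.inRange(h,(172,150,80),(180,255,255))
    m=cv2.morphologyEx(m,cv2.MORPH_CLOSE,np.ones((5,5)))
    ys,xs=np.nonzero(m);return (xs.mean()+l,ys.mean()+tt),len(xs)
a,na=red(s,(272,155,298,178));b,nb=red(t,(238,178,258,198));print(a,na,b,nb)
print("red",tri([(s,a),(t,b)]),onz(t,b,51),onz(s,a,51))
# green meter
a,_=seg(s,(45,100,30),(75,255,255),(325,245,360,285),2);b,m=seg(t,(45,100,30),(75,255,255),(405,205,440,240),2)
print(a,b,onz(t,b[0][1],122))
save(t,"t_m",(395,200,455,245),12);save(s,"s_m",(315,240,375,310),8)
save(t,"t_f",(215,155,280,220),9)
save(s,"s_f",(250,145,320,195),10)
E
```

```text
blue [(60, [319.5, 240.13])] [(66, [356.56, 209.86])]
(array([ 509.49094136, -101.11165026,    1.29973539]), [0.03, 0.03]) [ 508.51064655 -103.04475013    3.        ] [ 509.11835717 -100.93953441    3.        ]
yellow [(70, [288.5, 214.91])] [(82, [309.95, 216.26])]
(array([4.88362700e+02, 5.69638173e+01, 3.00364704e-01]), [0.14, 0.13]) [486.27206512  53.51179742   3.        ] [488.36955449  56.75845279   3.        ]
(np.float64(284.81481481481484), np.float64(165.5)) 54 (np.float64(247.44155844155844), np.float64(187.84415584415584)) 77
red (array([577.1241863 , 262.63026103,  50.76560118]), [0.16, 0.17]) [577.60414078 262.41696371  51.        ] [576.37387973 262.30648483  51.        ]
[(235, [341.6, 260.11])] [(128, [425.39, 220.88]), (3, [423.0, 229.0])] [ 453.44856397 -304.37819427  122.        ]
```

View pics/t_m.png

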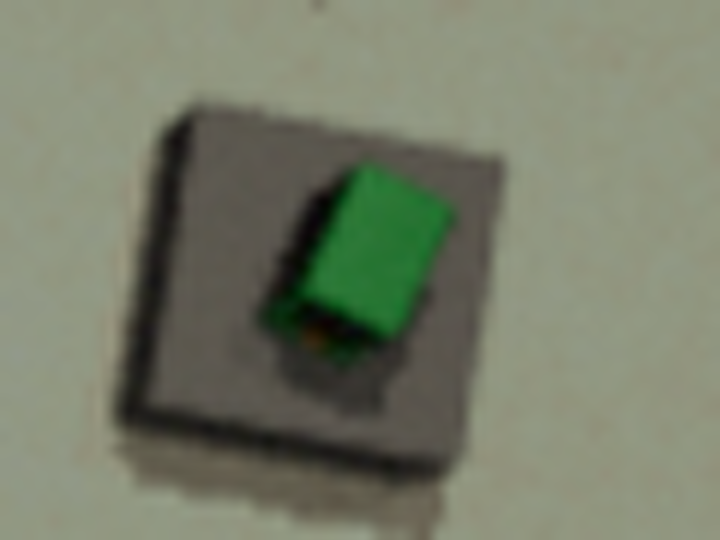

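View pics/s_m.png

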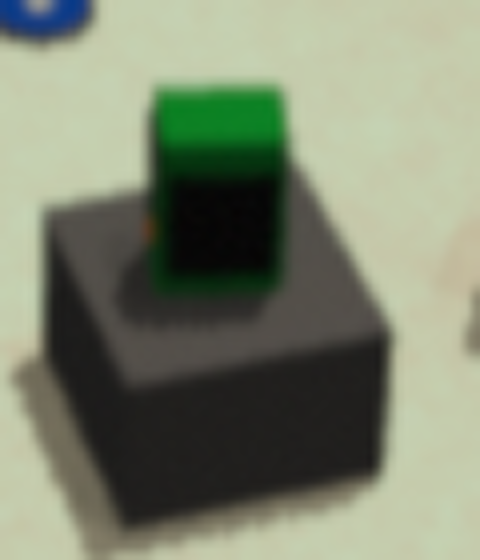

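View pics/t_f.png

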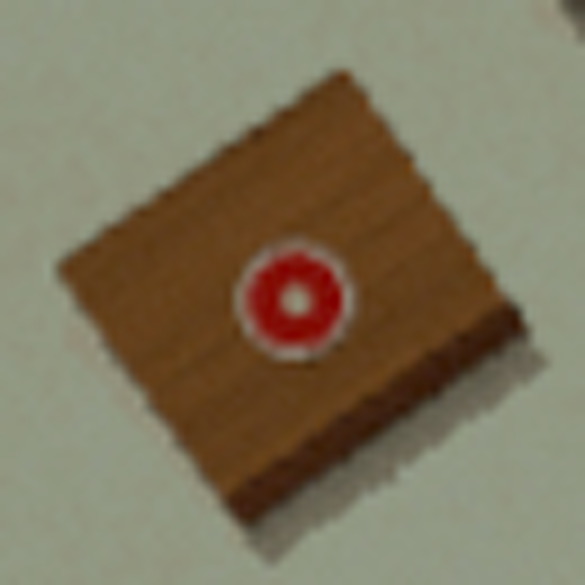

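View pics/s_f.png

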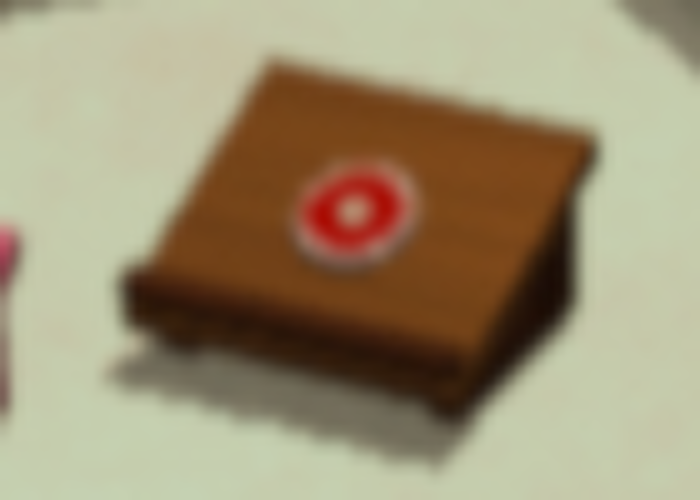

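```bash
python3 - <<'E'
from h import *
t=ctrl.snapshot("top");s=ctrl.snapshot("side")
T=lambda L,o,k,z:[onz(t,((x+.5)/k+o[0]-.5,(y+.5)/k+o[1]-.5),zz) for (x,y),zz in zip(L,z)]
P=np.array(T([(367,165),(457,213),(395,340),(303,292)],(395,200),12,[122]*4))
print("meter",P.mean(0),[np.linalg.norm(P[i]-P[i-1]).round(1) for i in range(4)],np.degrees(np.arctan2(*(P[0]+P[1]-P[2]-P[3])[[1,0]])))
P=np.array(T([(195,105),(502,157),(455,462),(148,412)],(395,200),12,[60]*4))
print("stand",P.mean(0),[np.linalg.norm(P[i]-P[i-1]).round(1) for i in range(4)],np.degrees(np.arctan2(*(P[0]+P[1]-P[2]-P[3])[[1,0]])),P)
P=np.array(T([(60,268),(342,70),(515,305),(228,490)],(215,155),9,[70,70,26,26]))
print("fan",P.mean(0),[np.linalg.norm(P[i]-P[i-1]).round(1) for i in range(4)],np.degrees(np.arctan2(*(P[0]+P[1]-P[2]-P[3])[[1,0]])))
# side corners of meter top (8x,off 315,240): back-left(155,88) back right(283,88) front right(278,148) front left (158,148)
for X in P: print(proj(s,X))
q=np.array([453,-304,122.]);print(proj(s,q),proj(t,q))
# all obstacles
for n,uv,z in [("saucer",(459,184),10),("bell",(402,158),20),("orange",(422,180),90),("cup",(359,159),50),("inc",(313,146),10),("candle",(282,147),60)]: print(n,onz(t,uv,z).round())
from scipy.spatial.transform import Rotation as Ro
print(Ro.from_rotvec(ctrl.state()["orientation"]).as_matrix().round(3))
E
```

```text
meter [ 454.40190598 -307.10723176  122.        ] [np.float64(37.8), np.float64(26.0), np.float64(37.5), np.float64(26.3)] -28.6895175267466
stand [ 454.77480532 -305.99426551   60.        ] [np.float64(85.0), np.float64(83.8), np.float64(84.4), np.float64(82.8)] -11.528134677254283 [[ 503.69777025 -273.21092325   60.        ]
 [ 488.83454757 -355.70306934   60.        ]
 [ 406.28701331 -338.34891484   60.        ]
 [ 420.27989015 -256.71415462   60.        ]]
fan [584.22330634 266.10955655  48.        ] [np.float64(103.2), np.float64(125.0), np.float64(108.8), np.float64(126.1)] 36.90528583251609
[276.78747007 150.03940394]
[308.73387754 157.18791306]
[296.30566099 181.80227505]
[264.39068916 172.89725312]
[340.38876867 252.63018071] [425.27581619 221.02420399]
saucer [ 595. -451.   10.]
bell [ 685. -259.   20.]
orange [ 591. -308.   90.]
cup [ 674. -109.   50.]
inc [733.  45.  10.]
candle [715. 149.  60.]
[[-0.955  0.296  0.   ]
 [ 0.296  0.955  0.   ]
 [-0.     0.    -1.   ]]
```

```bash
cat > go.py <<'E'
import sys,numpy as np
from h import ctrl
from scipy.spatial.transform import Rotation as Ro
def to(*T,yaw=None):
    s=ctrl.state();R=Ro.from_rotvec(s["orientation"]).as_matrix();p=s["tcp_pos"]
    for X in T:
        print("tool shift",(R.T@(np.array(X)-p)).round(1)); p=np.array(X)
    print("t",s["clock"],"tcp",s["tcp_pos"].round(1),"yaw_y",np.degrees(np.arctan2(R[1,1],R[0,1])).round(1),"tilt",np.degrees(np.arccos(-R[2,2])).round(2),"F",s["wrist_force"].round(1),"open",round(s["opening"],1))
    if yaw is not None:
        d=(yaw-np.degrees(np.arctan2(R[1,1],R[0,1]))+180)%360-180
        print("tool spin rad",round(-np.radians(d),3))
if __name__=="__main__":
    a=[float(v) for v in sys.argv[1:]]
    n=len(a)//3; to(*[a[3*i:3*i+3] for i in range(n)],yaw=a[3*n] if len(a)%3 else None)
E
python3 -m jog '[[0,0,0,0.095],[0,0,0,0.095],[0,0,0,0]]' 1; python3 go.py 600 150 231 454 -306 231 62
```

```text
clock: 1.8
tcp_pos: [192.7, 620.8, 231.3]
orientation: [0.764, 3.047, 0.0]
wrist_force: [-0.2, 0.2, 0.3]
opening: 85.4
tool shift [-5.812e+02 -2.231e+02  4.000e-01]
tool shift [ -86.3 -471.    -0. ]
t 1.8 tcp [192.7 620.8 231.3] yaw_y 61.9 tilt 0.01 F [-0.2  0.2  0.3] open 85.4
tool spin rad -0.002
```

```bash
python3 -m jog '[[-36,-14,0,0],[-36,-14,0,0],[-36,-14,0,0],[-36,-14,0,0],[-36,-14,0,0],[-36,-14,0,0],[-36,-14,0,0],[-36,-14,0,0]]' && python3 -m jog '[[-36,-14,0,0],[-36,-14,0,0],[-36,-14,0,0],[-36,-14,0,0],[-36,-14,0,0],[-36,-14,0,0],[-36,-14,0,0],[-36,-14,0,0]]'; python3 go.py 454 -306 231 62
```

```text
clock: 2.6
tcp_pos: [394.7, 385.0, 231.6]
orientation: [0.759, 3.048, 0.001]
wrist_force: [1.2, 0.5, 0.3]
opening: 85.7
clock: 3.4
tcp_pos: [595.9, 150.7, 231.6]
orientation: [0.759, 3.048, 0.001]
wrist_force: [0.9, -0.2, 0.9]
opening: 85.4
tool shift [-8.870e+01 -4.699e+02  3.000e-01]
t 3.4 tcp [595.9 150.7 231.6] yaw_y 62.0 tilt 0.04 F [ 0.9 -0.2  0.9] open 85.4
tool spin rad 0.001
```

```bash
python3 -m jog '[[-7,-38,0,0],[-7,-38,0,0],[-7,-38,0,0],[-7,-38,0,0],[-7,-38,0,0],[-7,-38,0,0],[-7,-38,0,0],[-7,-38,0,0]]' && python3 -m jog '[[-8,-38,0,0],[-8,-38,0,0],[-8,-38,0,0],[-8,-38,0,0],[0,-13,0,0],[0,0,0,0],[0,0,0,0]]'; python3 go.py 454 -306 150 62; python3 - <<'E'
from h import *
t=ctrl.snapshot("top");save(t,"t1",(370,160,480,250),7)
s=ctrl.snapshot("side");save(s,"s1",(300,170,400,310),4)
E
```

```text
clock: 4.2
tcp_pos: [500.6, -144.1, 231.6]
orientation: [0.759, 3.048, 0.001]
wrist_force: [0.7, 0.3, -1.1]
opening: 85.2
clock: 4.9
tcp_pos: [452.3, -301.8, 231.2]
orientation: [0.76, 3.048, 0.002]
wrist_force: [0.8, 1.0, -0.3]
opening: 85.5
tool shift [-3.5 -3.  81.2]
t 4.9 tcp [ 452.3 -301.8  231.2] yaw_y 62.0 tilt 0.07 F [ 0.8  1.  -0.3] open 85.5
tool spin rad 0.0
```

View pics/t1.png

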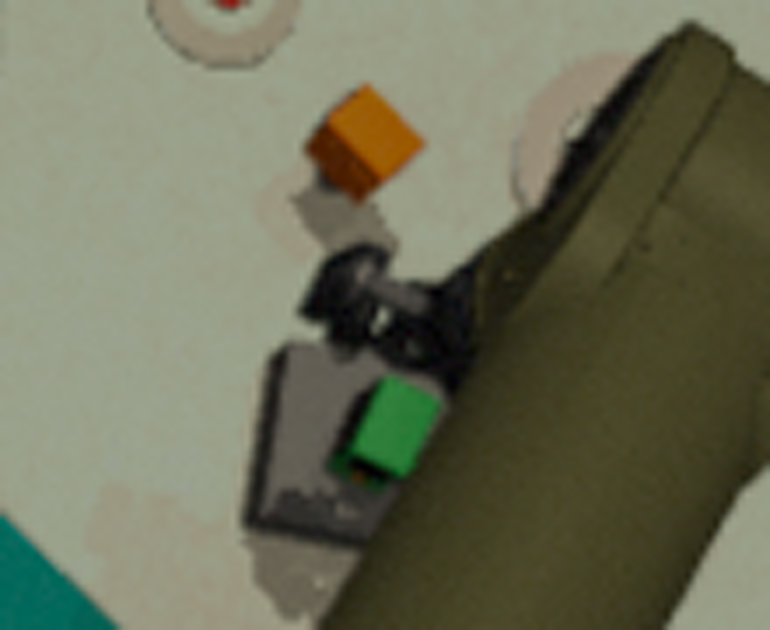

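View pics/s1.png

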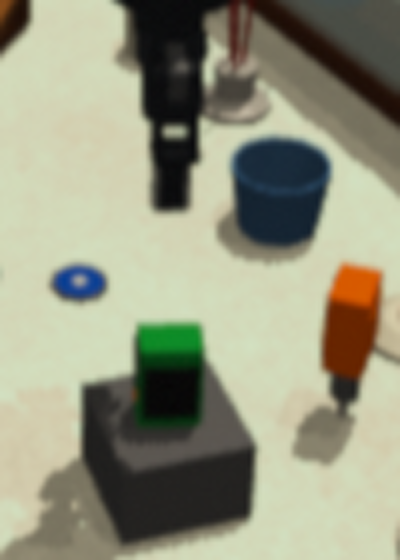

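```bash
python3 -m jog '[[-3.5,-2.5,29,0],[0,0,30,0],[0,0,30,0],[0,0,30,0],[0,0,25,0],[0,0,15,0],[0,0,0,0],[0,0,0,0]]'; python3 go.py 454 -305.5 72.3; python3 - <<'E'
from h import *
s=ctrl.snapshot("side");save(s,"s2",(300,170,400,310),4)
E
```

```text
clock: 5.8
tcp_pos: [454.4, -306.9, 73.0]
orientation: [0.761, 3.047, -0.0]
wrist_force: [0.3, -0.2, 0.7]
opening: 85.5
tool shift [1.  1.  0.7]
t 5.8 tcp [ 454.4 -306.9   73. ] yaw_y 62.0 tilt 0.05 F [ 0.3 -0.2  0.7] open 85.5
```

View pics/s2.png

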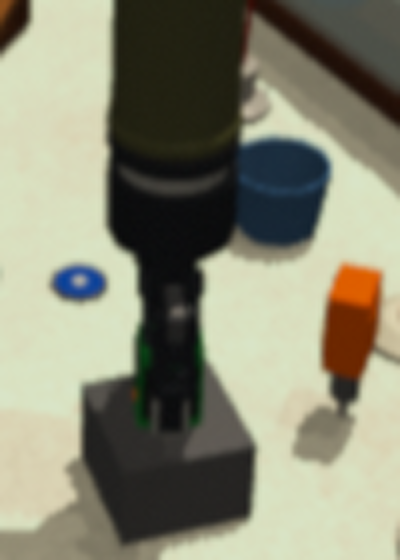

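Finger (x≈170) is centred on the meter (138–203) in the side view. Closing now, then lifting.

```bash
python3 -m jog '[[0,0,0,0],[0,0,0,0],[0,0,0,0],[0,0,0,0],[0,0,0,0],[0,0,0,0],[0,0,0,0],[0,0,0,0]]' 0; python3 -m jog '[[0,0,-5,0],[0,0,-10,0],[0,0,-15,0],[0,0,-20,0],[0,0,-20,0],[0,0,-20,0],[0,0,-20,0],[0,0,0,0]]'; python3 go.py; python3 - <<'E'
from h import *
s=ctrl.snapshot("side");save(s,"s3",(290,150,400,310),4)
t=ctrl.snapshot("top");save(t,"t3",(370,160,480,250),7)
E
```

```text
clock: 6.65
tcp_pos: [453.8, -307.4, 72.8]
orientation: [0.763, 3.047, 0.0]
wrist_force: [-0.6, -0.2, 5.2]
opening: 27.3
clock: 7.45
tcp_pos: [455.2, -308.5, 185.9]
orientation: [0.762, 3.041, -0.001]
wrist_force: [-0.7, -0.5, -1.0]
opening: 27.4
t 7.45 tcp [ 455.2 -308.5  185.9] yaw_y 61.9 tilt 0.37 F [-0.7 -0.5 -1. ] open 27.4
```

View pics/s3.png

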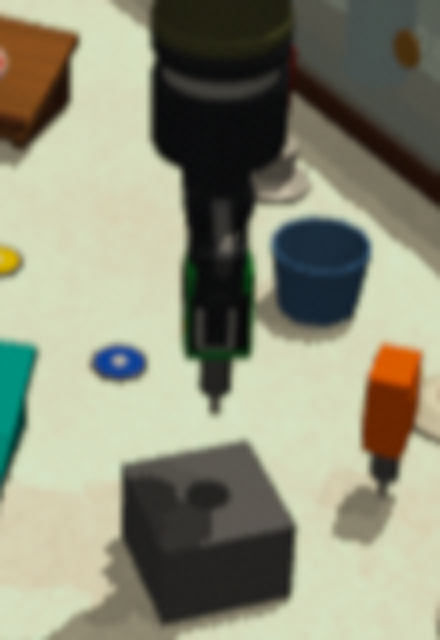

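View pics/t3.png

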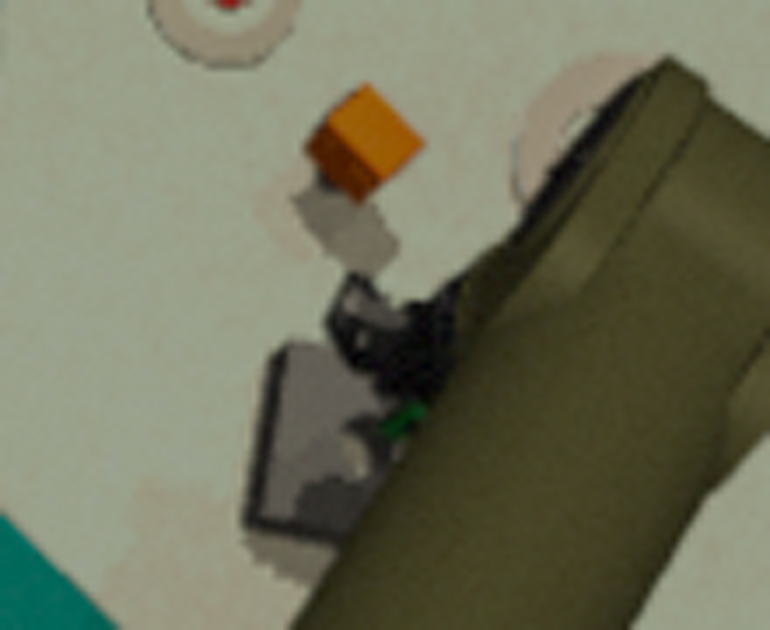

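```bash
python3 - <<'E'
from h import *
s=ctrl.snapshot("side")
st=ctrl.state();p=st["tcp_pos"];print(p,st["wrist_force"])
for dz in(60,62.3,65): print(dz,proj(s,p-[0,0,dz]))
print(proj(s,[455,-306,60]),proj(s,[509,-101,3]),proj(s,[488.4,57,3]))
save(s,"s4",(325,215,365,265),14)
E
python3 go.py 509 -101 175
```

```text
[ 453.11667896 -306.84882902  181.79001485] [-0.11414241  0.41159538 -2.16855674]
60 [341.0431156 253.3455699]
62.3 [341.01477651 254.09236146]
65 [340.98158345 254.96706497]
[340.77709728 272.44166612] [319.30216009 239.69706861] [288.61967118 214.15676892]
tool shift [ 47.7 207.9   6.9]
t 7.6 tcp [ 453.1 -306.8  181.8] yaw_y 61.9 tilt 0.05 F [-0.1  0.4 -2.2] open 27.3
```

View pics/s4.png

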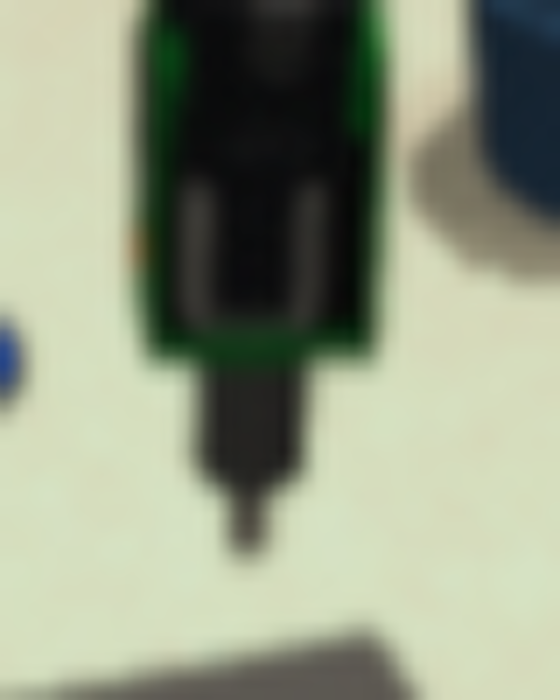

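```bash
python3 -m jog '[[8,35,1,0],[8,35,1,0],[8,35,1,0],[8,35,1,0],[8,35,1,0],[8,33,1,0],[0,0,0,0]]';python3 go.py 509 -101 80; 
```

```text
clock: 8.3
tcp_pos: [509.5, -94.6, 174.5]
orientation: [-0.749, -3.048, -0.003]
wrist_force: [0.5, -0.3, -2.4]
opening: 27.3
tool shift [-2.9 -6.  94.5]
t 8.3 tcp [509.5 -94.6 174.5] yaw_y 62.4 tilt 0.21 F [ 0.5 -0.3 -2.4] open 27.3
```

```bash
python3 -m jog '[[0,0,20,0],[0,0,25,0],[0,0,25,0],[0,0,15,0],[0,0,9,0],[0,0,0,0],[0,0,0,0],[0,0,0,0]]';python3 go.py 509 -101 68; python3 - <<'E'
from h import *
s=ctrl.snapshot("side");save(s,"s5",(295,195,345,255),10)
p=ctrl.state()["tcp_pos"];print(proj(s,p-[0,0,62.3]))
t=ctrl.snapshot("top");save(t,"t5",(330,180,390,230),10)
E
```

```text
clock: 9.1
tcp_pos: [510.0, -101.3, 83.2]
orientation: [0.763, 3.046, 0.001]
wrist_force: [-0.5, 0.4, -1.3]
opening: 27.3
tool shift [ 1.  -0.2 15.2]
t 9.1 tcp [ 510.  -101.3   83.2] yaw_y 61.9 tilt 0.1 F [-0.5  0.4 -1.3] open 27.3
[319.69408371 234.64900585]
```

View pics/s5.png

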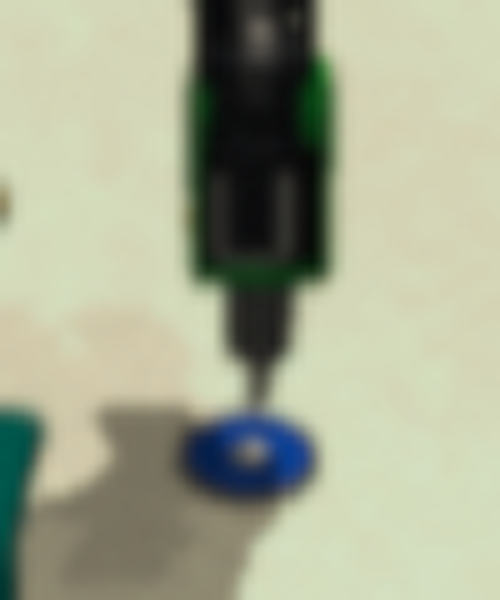

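View pics/t5.png

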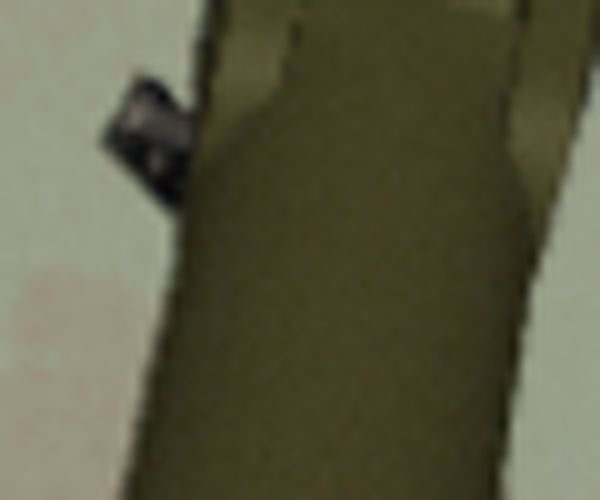

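```bash
python3 -m jog '[[1,0,5,0],[0,0,4,0],[0,0,2,0],[0,0,1,0],[0,0,0,0]]';python3 -m jog '[[0,0,2,0],[0,0,1,0],[0,0,0,0],[0,0,0,0]]'; python3 go.py
```

```text
clock: 9.7
tcp_pos: [508.2, -100.6, 70.1]
orientation: [-0.763, -3.047, 0.0]
wrist_force: [-0.2, 0.3, -2.0]
opening: 27.8
clock: 10.1
tcp_pos: [508.4, -100.7, 67.3]
orientation: [0.763, 3.047, 0.0]
wrist_force: [-1.3, 0.3, -1.8]
opening: 27.2
t 10.1 tcp [ 508.4 -100.7   67.3] yaw_y 61.9 tilt 0.01 F [-1.3  0.3 -1.8] open 27.2
```

```bash
python3 -m jog '[[0,0,2,0],[0,0,0,0],[0,0,0,0]]';python3 -m jog '[[0,0,2,0],[0,0,0,0],[0,0,0,0]]'
```

```text
clock: 10.4
tcp_pos: [508.6, -100.7, 65.5]
orientation: [0.763, 3.047, 0.0]
wrist_force: [0.1, 0.1, -1.1]
opening: 27.2
clock: 10.7
tcp_pos: [508.6, -100.7, 63.5]
orientation: [0.763, 3.047, 0.0]
wrist_force: [0.2, -0.5, -0.2]
opening: 27.2
```

```bash
python3 -m jog '[[0,0,2,0],[0,0,0,0],[0,0,0,0]]'; python3 -m jog '[[0,0,1,0],[0,0,0,0],[0,0,0,0],[0,0,0,0]]'; python3 -m jog '[[0,0,0,0]]'; python3 - <<'E'
from h import *
s=ctrl.snapshot("side");save(s,"s6",(295,195,345,255),10)
E
```

```text
clock: 11.0
tcp_pos: [508.6, -100.7, 61.5]
orientation: [0.763, 3.047, 0.0]
wrist_force: [0.1, 0.3, 1.9]
opening: 27.3
clock: 11.4
tcp_pos: [508.6, -100.6, 60.5]
orientation: [0.763, 3.047, 0.0]
wrist_force: [0.9, 0.2, 1.4]
opening: 27.6
clock: 11.5
tcp_pos: [508.6, -100.7, 60.4]
orientation: [0.763, 3.047, 0.0]
wrist_force: [0.8, 0.0, 2.6]
opening: 27.5
```

View pics/s6.png

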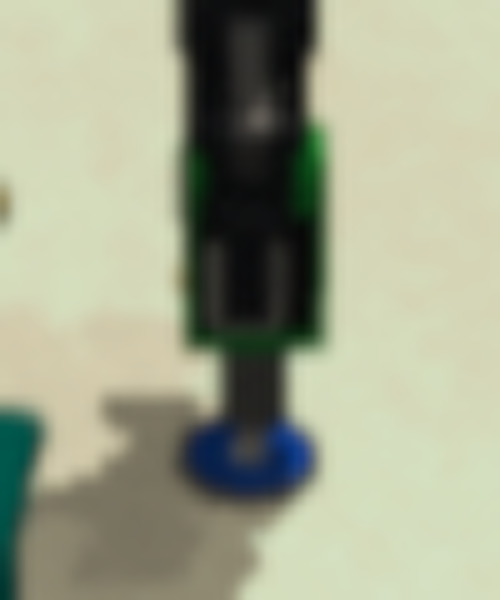

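Contact on the blue dot, about 3.5–4 N for 0.7 s. Next, yellow.

```bash
python3 -m jog '[[0,0,0,0],[0,0,-10,0],[0,0,-20,0],[0,0,-10,0],[0,0,0,0]]'; python3 go.py 488.4 57 100
```

```text
clock: 12.05
tcp_pos: [509.0, -100.7, 101.6]
orientation: [0.763, 3.045, 0.001]
wrist_force: [0.7, 0.2, -2.3]
opening: 27.3
tool shift [ 92.5 129.4   1.6]
t 12.05 tcp [ 509.  -100.7  101.6] yaw_y 61.9 tilt 0.13 F [ 0.7  0.2 -2.3] open 27.3
```

```bash
python3 -m jog '[[15,21,0,0],[20,28,0,0],[20,28,0,0],[20,28,2,0],[17,24,10,0],[0,0,8,0],[0,0,0,0],[0,0,0,0]]'; python3 go.py 488.4 57 65; python3 - <<'E'
from h import *
s=ctrl.snapshot("side");save(s,"s7",(260,170,315,230),10)
p=ctrl.state()["tcp_pos"];print(proj(s,p-[0,0,62.3]))
E
```

```text
clock: 12.85
tcp_pos: [487.6, 55.2, 79.9]
orientation: [-0.765, -3.046, 0.002]
wrist_force: [-0.4, -0.5, -2.0]
opening: 27.4
tool shift [ 0.2  2.  14.9]
t 12.85 tcp [487.6  55.2  79.9] yaw_y 61.8 tilt 0.08 F [-0.4 -0.5 -2. ] open 27.4
[288.67513214 210.50925066]
```

View pics/s7.png

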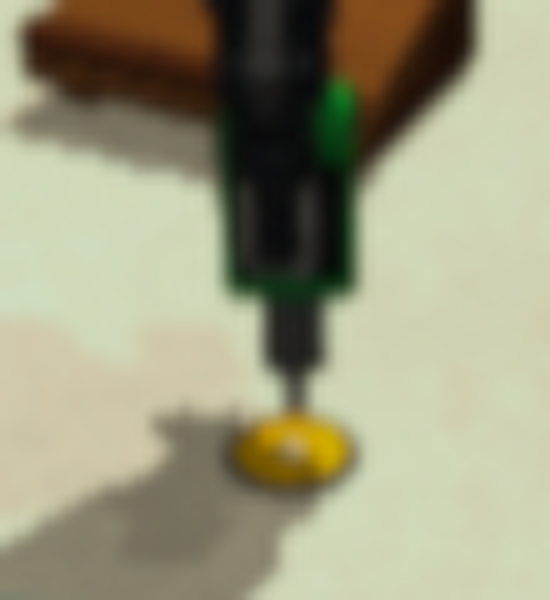

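```bash
python3 -m jog '[[0,1,5,0],[0,0.5,5,0],[0,0,3,0],[0,0,1,0],[0,0,0,0],[0,0,0,0]]';python3 -m jog '[[0,0,2,0],[0,0,2,0],[0,0,0,0],[0,0,0,0]]'; python3 -m jog '[[0,0,1,0],[0,0,0,0],[0,0,0,0],[0,0,0,0]]'; python3 -m jog '[[0,0,0,0],[0,0,0,0],[0,0,0,0],[0,0,0,0]]';python3 - <<'E'
from h import *
s=ctrl.snapshot("side");save(s,"s8",(260,170,315,230),10)
E
```

```text
clock: 13.5
tcp_pos: [488.8, 57.8, 66.4]
orientation: [0.763, 3.047, 0.0]
wrist_force: [-0.2, 0.8, -1.8]
opening: 27.6
clock: 13.9
tcp_pos: [489.1, 57.9, 62.6]
orientation: [0.763, 3.047, 0.001]
wrist_force: [-0.1, -0.8, 1.3]
opening: 27.6
clock: 14.3
tcp_pos: [489.0, 57.9, 61.5]
orientation: [0.763, 3.047, 0.001]
wrist_force: [-0.3, 1.1, 0.6]
opening: 27.1
clock: 14.7
tcp_pos: [488.9, 57.9, 61.4]
orientation: [0.763, 3.047, 0.001]
wrist_force: [0.6, 0.0, 0.7]
opening: 27.5
```

View pics/s8.png

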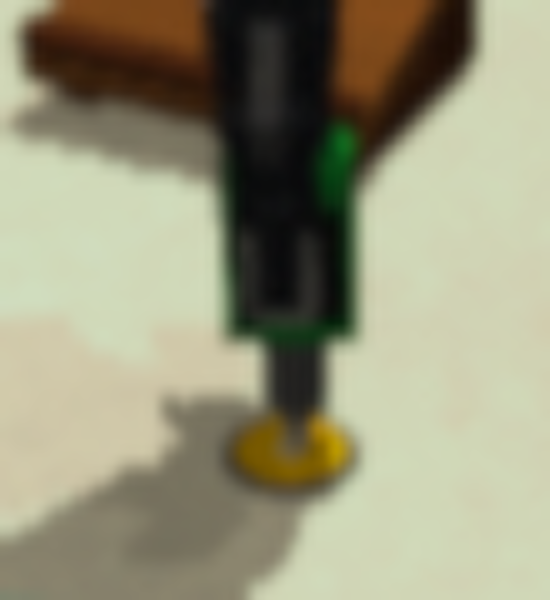

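Both touches are done. The moves can't tilt the tool, so the 22° must come from pivoting the meter in the grip. I'll push its nose against the top edge of its own fixed stand. First I lift and spin so that tool x faces the stand's +y side (jaw y at -11.5°).

```bash
python3 -m jog '[[0,0,-8,0],[0,0,-15,0.14],[0,0,-15,0.14],[0,0,-15,0.14],[0,0,-15,0.14],[0,0,-15,0.14],[0,0,-15,0.14],[0,0,-10,0.14]]'; python3 -m jog '[[0,0,0,0.14],[0,0,0,0.14],[0,0,0,0.02],[0,0,0,0]]'; python3 go.py 466 -235 170 -11.5; python3 -c "
from h import *
print(ctrl.state()['joint_pos'].round(2))"
```

```text
clock: 15.55
tcp_pos: [488.0, 57.6, 170.1]
orientation: [-2.114, -2.323, 0.001]
wrist_force: [0.9, -0.1, -2.8]
opening: 27.4
clock: 15.95
tcp_pos: [488.0, 57.7, 169.0]
orientation: [-2.429, -1.991, 0.002]
wrist_force: [0.7, -0.3, -2.4]
opening: 27.2
tool shift [-291.3   35.8   -0.9]
t 15.95 tcp [488.   57.7 169. ] yaw_y -11.3 tilt 0.08 F [ 0.7 -0.3 -2.4] open 27.2
tool spin rad 0.003
[-0.64  0.02  0.48  1.93 -0.01  1.2  -0.36]
```

```bash
python3 -m jog '[[-30,4,0,0],[-40,5,0,0],[-40,5,0,0],[-40,5,0,0],[-40,5,0,0],[-40,5,0,0],[-40,5,0,0],[-21,2,0,0]]'; python3 -m jog '[[0,0,20,0],[0,0,25,0],[0,0,15,0],[0,0,0,0],[0,0,0,0]]'; python3 go.py 465 -248 110 -11.5; python3 - <<'E'
from h import *
s=ctrl.snapshot("side");save(s,"s9",(300,190,380,310),5)
E
```

```text
clock: 16.75
tcp_pos: [464.8, -238.6, 169.6]
orientation: [2.433, 1.986, -0.002]
wrist_force: [0.0, 1.5, -1.8]
opening: 27.5
clock: 17.25
tcp_pos: [466.3, -234.5, 109.6]
orientation: [-2.431, -1.99, 0.0]
wrist_force: [0.3, -0.0, -1.9]
opening: 27.6
tool shift [-13.5   1.4  -0.4]
t 17.25 tcp [ 466.3 -234.5  109.6] yaw_y -11.4 tilt 0.02 F [ 0.3 -0.  -1.9] open 27.6
tool spin rad 0.002
```

View pics/s9.png

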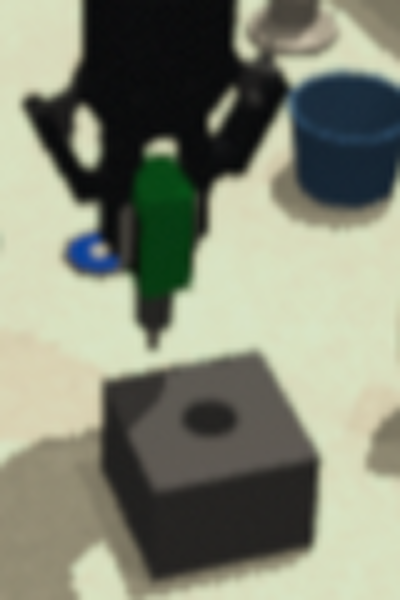

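```bash
python3 -m jog '[[-8,0,0,0],[-8,0,0,0],[-4,0,0,0],[-2,0,0,0],[0,0,0,0]]'; python3 -m jog '[[-3,0,0,0],[-3,0,0,0],[0,0,0,0]]'; python3 -m jog '[[-3,0,0,0],[-3,0,0,0],[0,0,0,0]]'
```

```text
clock: 17.8
tcp_pos: [461.7, -256.6, 109.4]
orientation: [2.433, 1.987, 0.0]
wrist_force: [-0.8, -1.2, -2.0]
opening: 27.1
clock: 18.1
tcp_pos: [461.0, -260.2, 109.2]
orientation: [-2.43, -1.988, -0.003]
wrist_force: [1.2, 5.3, -0.5]
opening: 27.5
clock: 18.4
tcp_pos: [460.3, -264.4, 109.0]
orientation: [-2.427, -1.988, -0.005]
wrist_force: [2.3, 8.0, -0.1]
opening: 27.2
```

```bash
python3 -m jog '[[-3,0,0,0],[-3,0,0,0],[-3,0,0,0],[-3,0,0,0],[0,0,0,0]]'; python3 -m jog '[[-3,0,0,0],[-3,0,0,0],[-3,0,0,0],[0,0,0,0]]';python3 go.py; python3 - <<'E'
from h import *
s=ctrl.snapshot("side");save(s,"s10",(300,190,380,310),5)
E
```

```text
clock: 18.9
tcp_pos: [457.9, -276.1, 108.9]
orientation: [-2.427, -1.988, -0.005]
wrist_force: [2.2, 7.2, -0.7]
opening: 27.4
clock: 19.3
tcp_pos: [455.9, -284.6, 108.6]
orientation: [-2.426, -1.988, -0.005]
wrist_force: [1.6, 8.6, -1.6]
opening: 27.5
t 19.3 tcp [ 455.9 -284.6  108.6] yaw_y -11.3 tilt 0.33 F [ 1.6  8.6 -1.6] open 27.5
```

View pics/s10.png

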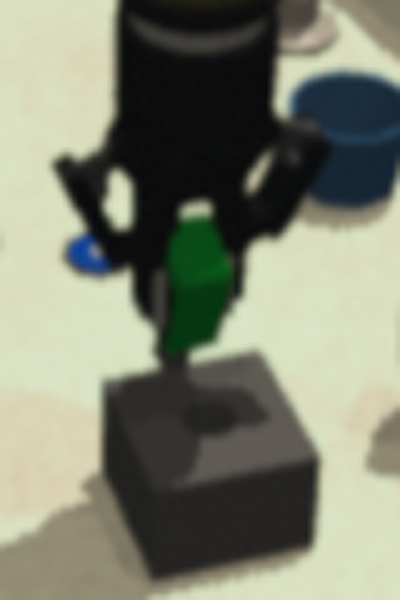

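```bash
python3 -m jog '[[-2,0,0,0],[-1,0,0,0],[0,0,0,0],[0,0,0,0]]'; python3 -m jog '[[8,0,0,0],[15,0,-5,0],[20,0,-20,0],[20,0,-30,0],[0,0,-30,0],[0,0,0,0],[0,0,0,0]]'; python3 go.py 577 262 200 -53.1; python3 - <<'E'
from h import *
s=ctrl.snapshot("side");save(s,"s11",(290,150,380,270),5)
t=ctrl.snapshot("top");save(t,"t11",(340,160,460,250),6)
E
```

```text
clock: 19.75
tcp_pos: [455.5, -286.6, 108.4]
orientation: [-2.425, -1.988, -0.006]
wrist_force: [1.4, 9.2, -2.4]
opening: 27.2
clock: 20.45
tcp_pos: [467.3, -230.5, 194.7]
orientation: [2.431, 1.987, 0.001]
wrist_force: [0.1, 0.2, -2.4]
opening: 27.3
tool shift [504.5   9.5  -5.7]
t 20.45 tcp [ 467.3 -230.5  194.7] yaw_y -11.5 tilt 0.11 F [ 0.1  0.2 -2.4] open 27.3
tool spin rad 0.726
```

View pics/s11.png

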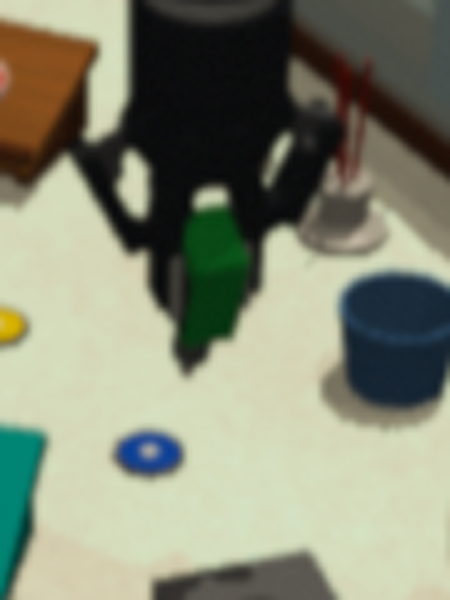

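View pics/t11.png

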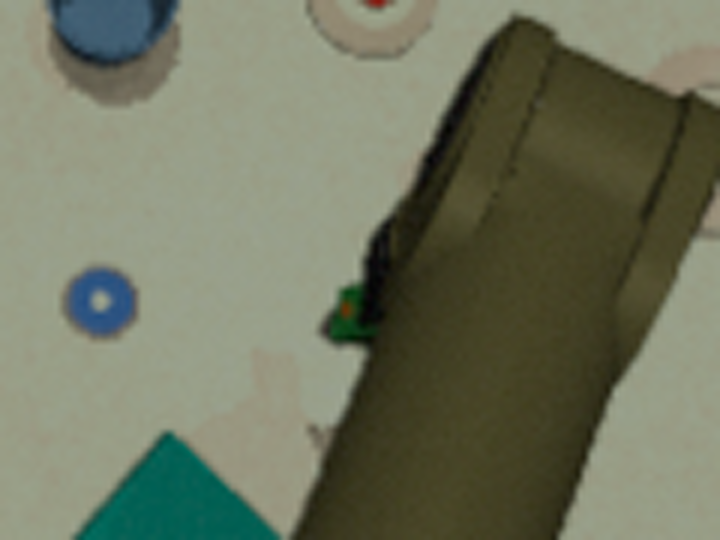

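```bash
cat > tilt.py <<'E'
from h import *
from scipy.spatial.transform import Rotation as Ro
def run(uv,s,bias=(1.0,0.9)):
    st=ctrl.state();R=Ro.from_rotvec(st["orientation"]).as_matrix();p=st["tcp_pos"]
    g=p+R@[0,0,-18.7]
    for a in(0,14,18,20,22,24,26,30):
        th=np.radians(a);T=g+81*(np.sin(th)*R[:,0]-np.cos(th)*np.array([0,0,1]))
        q=proj(s,T)+np.array(bias);print(a,q.round(1),(q-uv).round(1))
E
python3 - <<'E'
from tilt import *
s=ctrl.snapshot("side");save(s,"s12",(310,195,350,235),15);run((326.9,224.3),s)
E
```

```text
0 [330.7 232.8] [3.8 8.5]
14 [328.3 227.7] [1.4 3.4]
18 [327.6 226. ] [0.7 1.7]
20 [327.3 225.1] [0.4 0.8]
22 [326.9 224.2] [ 0.  -0.1]
24 [326.6 223.3] [-0.3 -1. ]
26 [326.3 222.3] [-0.6 -2. ]
30 [325.7 220.4] [-1.2 -3.9]
```

View pics/s12.png

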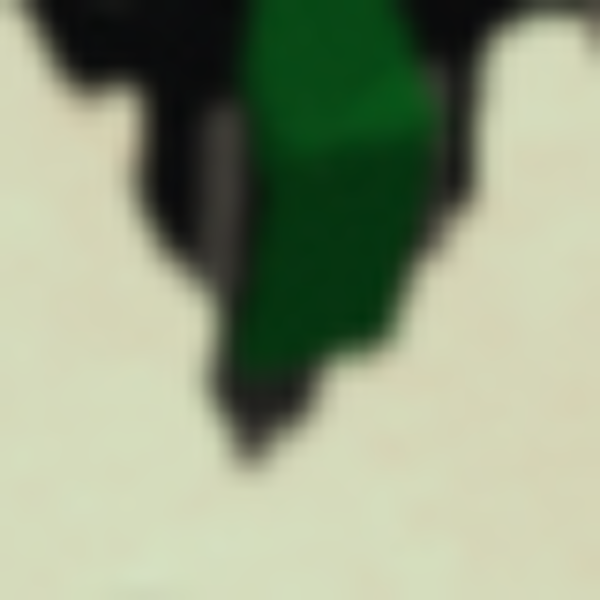

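```bash
python3 -m jog '[[0,0,0,0.145],[0,0,0,0.145],[0,0,0,0.145],[0,0,0,0.145],[0,0,0,0.145],[0,0,0,0],[0,0,0,0]]'; python3 go.py 545 238 195 -53.1
```

```text
clock: 21.3
tcp_pos: [466.6, -229.8, 193.5]
orientation: [-2.977, -1.001, 0.002]
wrist_force: [1.0, -0.0, -2.3]
opening: 27.9
tool shift [ 345.1 -325.4   -1.7]
t 21.3 tcp [ 466.6 -229.8  193.5] yaw_y -52.8 tilt 0.09 F [ 1.  -0.  -2.3] open 27.9
tool spin rad 0.005
```

```bash
python3 -m jog '[[18,-17,0,0],[28,-26,0,0],[28,-26,0,0],[28,-26,0,0],[28,-26,0,0],[28,-26,0,0],[28,-27,0,0],[28,-27,0,0]]' && python3 -m jog '[[28,-27,0,0],[28,-27,0,0],[28,-27,0,0],[28,-26,0,0],[19,-17,0,0],[0,0,0,0],[0,0,0,0]]'; python3 go.py 545 238 150 -53.1
```

```text
clock: 22.1
tcp_pos: [517.0, 61.0, 194.0]
orientation: [-2.978, -1.001, 0.001]
wrist_force: [-0.2, -0.7, -2.1]
opening: 27.0
clock: 22.8
tcp_pos: [546.8, 237.6, 193.4]
orientation: [2.977, 1.001, -0.002]
wrist_force: [0.7, -0.3, -1.5]
opening: 27.5
tool shift [-1.1 -1.5 43.4]
t 22.8 tcp [546.8 237.6 193.4] yaw_y -52.8 tilt 0.11 F [ 0.7 -0.3 -1.5] open 27.5
tool spin rad 0.005
```

```bash
python3 -m jog '[[-1,-1,14,0],[0,0,18,0],[0,0,12,0],[0,0,0,0],[0,0,0,0],[0,0,0,0]]'; python3 go.py 545 238 136 -53.1; python3 - <<'E'
from tilt import *
s=ctrl.snapshot("side");save(s,"s13",(250,100,330,200),6);run((0,0),s)
t=ctrl.snapshot("top");save(t,"t13",(210,140,290,220),8)
E
```

```text
clock: 23.4
tcp_pos: [546.3, 237.7, 151.2]
orientation: [-2.979, -0.996, -0.002]
wrist_force: [0.0, -0.5, -1.6]
opening: 27.2
tool shift [-0.9 -1.  15.2]
t 23.4 tcp [546.3 237.7 151.2] yaw_y -53.0 tilt 0.09 F [ 0.  -0.5 -1.6] open 27.2
tool spin rad 0.001
0 [280.5 161.7] [280.5 161.7]
14 [283.2 158.5] [283.2 158.5]
18 [283.9 157.3] [283.9 157.3]
20 [284.3 156.8] [284.3 156.8]
22 [284.7 156.2] [284.7 156.2]
24 [285.  155.5] [285.  155.5]
26 [285.3 154.9] [285.3 154.9]
30 [286.  153.5] [286.  153.5]
```

View pics/s13.png

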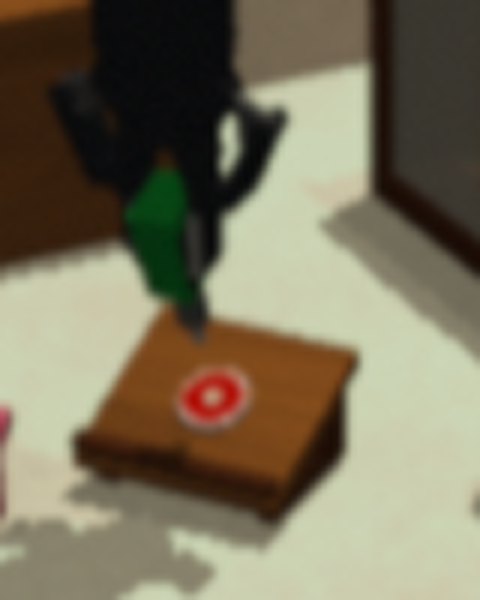

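View pics/t13.png

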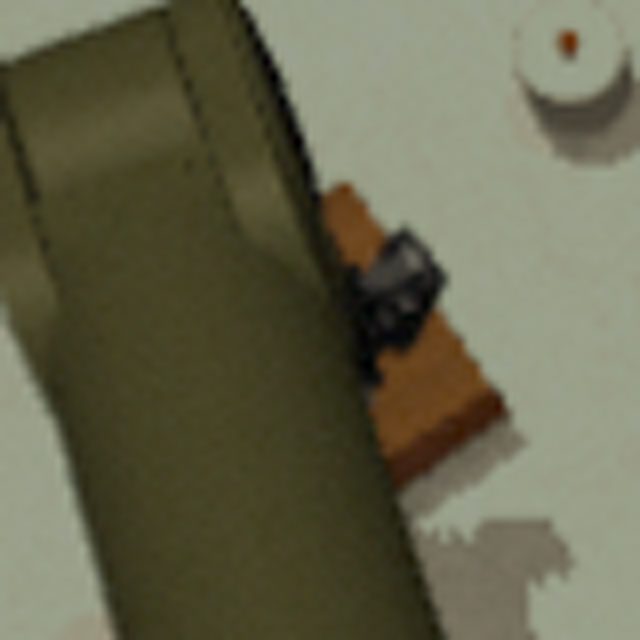

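```bash
python3 -m jog '[[0,0,-10,0.14],[0,0,0,0.14],[0,0,0,0.14],[0,0,0,0.14],[0,0,0,0.14],[0,0,0,0.14],[0,0,0,0.14],[0,0,0,0.14]]';python3 -m jog '[[0,0,0,0],[0,0,0,0]]'; python3 - <<'E'
from tilt import *
s=ctrl.snapshot("side");save(s,"s14",(250,100,310,160),10);run((0,0),s,(0.6,0.7))
E
```

```text
clock: 24.3
tcp_pos: [546.0, 238.0, 161.0]
orientation: [-3.051, 0.746, -0.001]
wrist_force: [0.5, -0.1, -2.6]
opening: 27.8
clock: 24.5
tcp_pos: [545.8, 238.0, 160.7]
orientation: [-3.054, 0.732, -0.001]
wrist_force: [0.0, -0.2, -1.8]
opening: 27.6
0 [279.9 159. ] [279.9 159. ]
14 [285.8 158.3] [285.8 158.3]
18 [287.4 157.8] [287.4 157.8]
20 [288.2 157.6] [288.2 157.6]
22 [289.  157.3] [289.  157.3]
24 [289.8 157. ] [289.8 157. ]
26 [290.5 156.6] [290.5 156.6]
30 [292.  155.9] [292.  155.9]
```

View pics/s14.png

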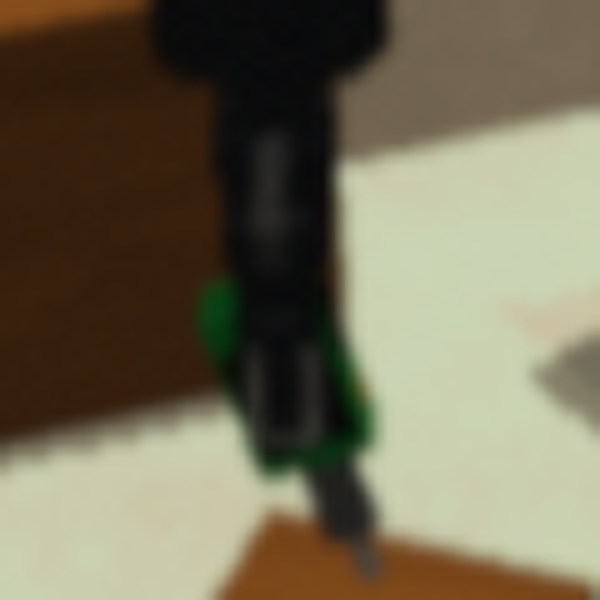

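```bash
python3 -m jog '[[0,0,0,-0.14],[0,0,0,-0.14],[0,0,0,-0.14],[0,0,0,-0.14],[0,0,0,-0.14],[0,0,0,-0.14],[0,0,0,-0.14],[0,0,0,-0.14]]';python3 -m jog '[[0,0,12,0],[0,0,14,0],[0,0,8,0],[0,0,0,0],[0,0,0,0]]'; python3 go.py 548.8 241.4 125 554.8 245.9 108.4 -53.1; python3 - <<'E'
from tilt import *
s=ctrl.snapshot("side");save(s,"s15",(260,130,320,190),10)
E
```

```text
clock: 25.35
tcp_pos: [545.8, 237.7, 160.5]
orientation: [-2.975, -1.009, -0.0]
wrist_force: [-0.2, -0.1, -2.0]
opening: 27.5
clock: 25.85
tcp_pos: [545.5, 237.7, 125.8]
orientation: [2.979, 0.996, -0.001]
wrist_force: [0.1, 0.8, -1.9]
opening: 27.2
tool shift [ 4.9 -1.   0.8]
tool shift [ 7.5  0.  16.6]
t 25.85 tcp [545.5 237.7 125.8] yaw_y -53.0 tilt 0.05 F [ 0.1  0.8 -1.9] open 27.2
tool spin rad 0.001
```

View pics/s15.png

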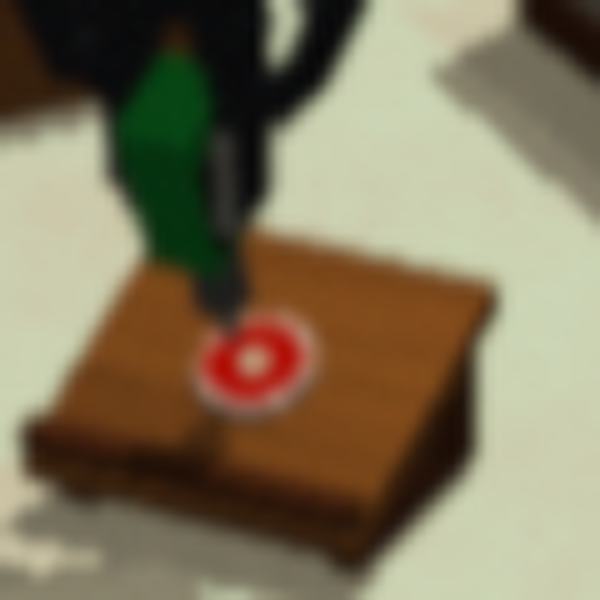

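```bash
python3 -m jog '[[6,1,0,0],[2,0,5,0],[2,0,5,0],[0,0,0,0],[0,0,0,0]]'; python3 -m jog '[[1,0,3,0],[0,0,0,0],[0,0,0,0]]'; python3 -m jog '[[1,0,2,0],[0,0,0,0],[0,0,0,0]]'; python3 go.py 554.8 245.9 108.4; python3 - <<'E'
from tilt import *
s=ctrl.snapshot("side");save(s,"s16",(260,130,320,190),10)
E
```

```text
clock: 26.4
tcp_pos: [554.1, 242.9, 115.9]
orientation: [2.979, 0.997, -0.001]
wrist_force: [0.2, 0.0, -2.5]
opening: 27.0
clock: 26.7
tcp_pos: [555.0, 243.5, 113.3]
orientation: [-2.979, -0.997, 0.0]
wrist_force: [0.0, -0.6, -2.1]
opening: 27.0
clock: 27.0
tcp_pos: [555.8, 244.2, 111.3]
orientation: [-2.979, -0.997, 0.0]
wrist_force: [-0.1, -0.6, -2.7]
opening: 27.4
tool shift [ 0.2 -2.   2.9]
t 27.0 tcp [555.8 244.2 111.3] yaw_y -53.0 tilt 0.0 F [-0.1 -0.6 -2.7] open 27.4
```

View pics/s16.png

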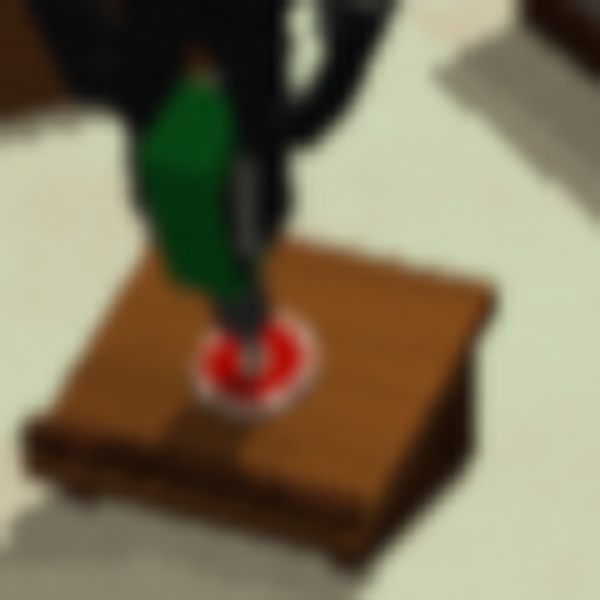

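```bash
python3 -m jog '[[1,-1,2,0],[0,0,0,0],[0,0,0,0]]'; python3 -m jog '[[0.4,0,1,0],[0,0,0,0],[0,0,0,0]]'; python3 -m jog '[[0.4,0,1,0],[0,0,0,0],[0,0,0,0]]'; python3 -m jog '[[0.4,0,1,0],[0,0,0,0],[0,0,0,0]]'
```

```text
clock: 27.35
tcp_pos: [556.2, 245.7, 109.5]
orientation: [-2.979, -0.997, -0.001]
wrist_force: [0.9, -0.9, -0.2]
opening: 27.2
clock: 27.65
tcp_pos: [556.4, 245.9, 108.5]
orientation: [-2.979, -0.997, -0.0]
wrist_force: [-0.3, -0.2, 0.3]
opening: 27.6
clock: 27.95
tcp_pos: [556.7, 246.1, 107.4]
orientation: [-2.979, -0.997, -0.0]
wrist_force: [-0.3, -1.2, 0.7]
opening: 27.6
clock: 28.25
tcp_pos: [557.0, 246.3, 106.4]
orientation: [-2.979, -0.997, -0.0]
wrist_force: [-0.8, -0.3, 1.2]
opening: 27.3
```

```bash
python3 -m jog '[[0.4,0,1,0],[0,0,0,0],[0,0,0,0]]'; python3 -m jog '[[0,0,0,0],[0,0,0,0]]'; python3 -m jog '[[0,0,0,0],[0,0,0,0]]'; python3 - <<'E'
from tilt import *
s=ctrl.snapshot("side");save(s,"s17",(260,130,320,190),10)
save(s,"s17b",(160,120,400,300),3)
E
```

```text
clock: 28.55
tcp_pos: [557.3, 246.6, 105.4]
orientation: [-2.979, -0.997, 0.0]
wrist_force: [-0.2, -0.3, 1.4]
opening: 27.2
clock: 28.75
tcp_pos: [557.3, 246.5, 105.4]
orientation: [-2.979, -0.997, -0.0]
wrist_force: [-0.7, -0.9, 1.4]
opening: 27.3
clock: 28.95
tcp_pos: [557.4, 246.5, 105.4]
orientation: [-2.979, -0.997, -0.0]
wrist_force: [-0.7, -1.0, 1.6]
opening: 27.4
```

View pics/s17.png

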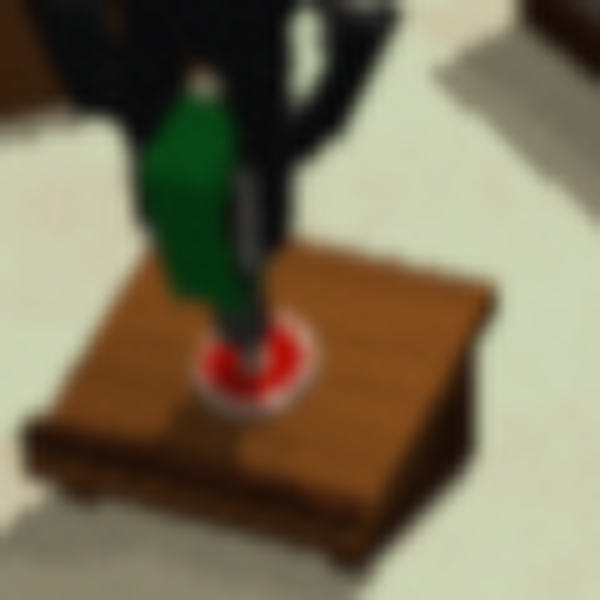

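View pics/s17b.png

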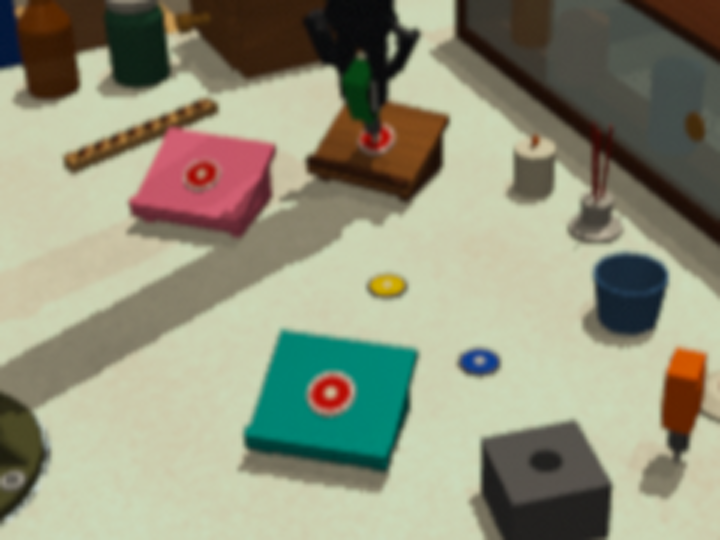

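```bash
python3 -c "
from workcell import ctrl
print(ctrl.state()['qd'].round(3)); print(ctrl.job_done())"
```

```text
[-0.001 -0.    -0.001  0.     0.     0.001 -0.002]
the job is handed in; nothing more can be done
None
```

I lifted the green meter out of its stand and rested its nose on the blue mark, then the yellow. It is now held on the red mark of the wooden fan stand, and the job was handed in at about 29 s of the 48 s allowed. No verdict is reported.

**Blue and yellow marks:** the meter stayed upright. The push was about 3.5–4 N on blue for about 0.7 s and about 2.5–3 N on yellow for about 1 s. The side view showed the nose on the centre dot both times.

**Tilting for the slope:** the moves could not tilt the tool. I pivoted the meter in the grip by pushing its nose against the top edge of its own fixed stand, with a side push of about 9 N.

**Last checks on red:**
- **Position:** the nose is on the dot to within about 0.5 px (1–2 mm) in the side view.
- **Push:** about 3.7 N, with the nose roughly 4–5 mm in, worked out from tool travel and force.
- **Steadiness:** the arm was still when I handed in.
- **Other things:** the candle, incense holder, teacup and fan look unmoved in the side view. The bell and most of the saucer were outside that last picture, and I never went near them.

**Disagreement:** my estimates of the meter's tilt ranged from 18° to 22°, most likely about 20°, against 22° for the slope. That is inside the 8° allowance, but I could not measure it more exactly.

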